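# Collapse the empty support stand in the fume hood

### The arm

A 7-joint arm with a two-finger parallel gripper is mounted at the origin on the work surface. World frame = base frame: x ahead of the robot, y to its left, z up, the work surface at z = 0. Lengths are in m, angles in rad, forces in N, time in s.
With the tool pointing down it reaches from about 0.4 to 0.85 m from the base axis. Payload 10.4 kg.
Tool frame: the origin (TCP) lies between the finger pads; the fingertips stand r.nose_length ahead of it and the grasp point (between the pads) lies 6 mm ahead of it (r.nose_length is the distance from the TCP to the fingertips, in m); z points along the fingers, x is the direction in which the jaws open and shut, and the axes are right-handed (so a half turn about z gives the same grasp; the last joint's range is limited). The gripper opens to 87 mm and grips with 3 to 60 N. Pads are 19 mm wide; open, the fingers measure 117 mm over their backs; the gripper's body (75 mm by 190 mm) begins 51 mm behind the grasp point.
Start: joints at [-1.161, 0.332, -0.065, 1.46, 0.022, 1.35, -0.088], TCP at [0.262, 0.567, 0.248] pointing down, gripper open.
Joint ranges: [-2.6, 2.6], [-0.5, 2.12], [-1.47, 1.34], [0.16, 2.42], [-1.27, 4.41], [0.06, 2.06], [-2.6, 2.6]. Speed limits (rad/s): [2.22, 2.22, 2.79, 2.79, 3.14, 3.14, 3.14].

### API

Orientations are given as a unit quaternion [x, y, z, w].
In Python, from bench import r gives the robot as it stands. The module is installed in compiled form; this text tells all that it offers.
- The arm moves only by the shell command python3 -m creep 'ROWS' [OPENING] [FORCE]. ROWS is JSON, a list of rows, each an object of numbers: "x", "y", "z": the shift along the world's x, y, z in m; "spin": the turn about the world's z in degrees. In form: [{"x": .., "y": .., "z": .., "spin": ..}, ...]. A call has 1 to 12 rows; each row is the pose to reach, as a shift and turn from the pose commanded when the call began; what a row does not reach only later rows make up. A row lasts 1/8 s, in which the tool goes at most 62.5 mm and 10.7 degrees, less where a joint would pass 70% of its speed; a pose out of reach is approached as far as the arm can. A call with a gripper value outside its range is refused whole. OPENING is the finger opening in m, from 0 to 0.087, set as the call begins (- or left out, the last holds). The fingers move at their own pace and stop on an object; FORCE is the grip in N (left out, the last holds). Time passes only in rows, so rows that repeat a pose let the fingers close. It gives the time, the measured TCP pose, the force and the opening at its end, in the units of the state.
- r.read_state(): the state, without advancing time (a new reading comes with each control period).
- r.camera(name): name is "side" or "top" or "wrist"; returns a dict with "pixels" (400x640x3 uint8, blue, green, red), "z_map" (400x640 float32, m along the optical axis (not along the pixel's ray), 0 where there is no reading), "K" (3x3 intrinsics, pixels), "R" (3x3) and "t" (3): a world point X has camera coordinates R X + t. Camera axes: x right, y down, z forward; pixel columns grow to the right and rows downward; lengths in m; the calibration is good to about 2 mm. The wrist camera is an equidistant fisheye: a pixel r from the principal point sees the ray r / f radians off the axis. A picture is of the moment at which its call begins.
- r.close_job(): hands the job in, once; it reports no verdict.
The state is a dict: "time": time; "joint_positions": joint angles; "joint_vel": joint speeds; "joint_torque": joint torques, N m; "ee_pos": TCP position; "eef_rot": TCP orientation; "ft_force": force on the tool from outside, world axes, zero at the start; "torque": the same for the moment, N m; "width": finger opening in m.
Only numpy, scipy, OpenCV 4.12 (cv2) and the standard library are available. Lean on these libraries where they do the work, as an engineer would, in place of code of your own. Each camera call takes 0.05 s, during which the arm holds its last target. There are 200 camera calls.

### The job

One of the two telescoping support stands in the fume hood is finished with: the one whose round plate is empty. Push it down from above to its shortest, the thin inner tube first and then the middle tube, until both are fully home, and let go. Leave the other stand as it is, with the amber bottle standing on its plate.

Things in the scene. Friction and masses are not known exactly. Their poses are not given: they have to be found in the camera images.
- plate_top (a point): centre of the upper face of the empty stand's plate: level aluminium disc 68 mm across, 8 mm thick, on the 16 mm thick inner tube. Upper face 152 mm above the table with both tubes home, higher by the sum of their extensions otherwise (at most 290 mm). Stand upright, fixed to the table; base 100 mm across; outer tube 34 mm thick, its black collar 42 mm across, top 130 mm above the table
- inner_tube (a joint): extension of the inner tube out of the middle tube, m: 0 fully home (plate sits on the middle tube's collar), starts 0.045 to 0.070, grows upward. Friction about 3 N, stays where left. Pushing down on the plate moves this tube first, then the middle one with it; 15 to 20 N brings both home
- middle_tube (a joint): extension of the middle tube (25 mm thick, black collar 36 mm across and 14 mm high at its top) out of the outer tube, m: 0 fully home (its collar sits on the outer tube's collar), starts 0.045 to 0.065, grows upward. Friction about 9 N, stays where left
- amber_bottle: small amber glass bottle, white cap, 44 mm across, 75 mm high, loose, standing on the plate of the other stand; origin at the centre of its underside, z up. That stand is of the same kind and size, fixed to the table, locked with both tubes drawn out 30 mm; its plate top is 212 mm above the table
Mind the look-alikes: they are no part of the job. Leave any purple or red look-alike of the part that bears plate_top alone.

How it is judged:
On the way, in this order (a step that is already met when the one before it is completed fails the run):
1. the inner tube is home while the middle tube is still drawn out (value of joint inner_tube below 0.008 m and value of joint middle_tube above 0.02 m), for 0.04 s.
2. the middle tube is home too (value of joint each of inner_tube, middle_tube below 0.008 m), for 0.1 s.
At the end, for the whole second after the job is handed in: Both tubes of the empty stand are home to within 8 mm each, and the amber bottle stands upright (within 10 degrees) and still on the other stand's plate, within 20 mm of where it was (all of step 2 and distance of amber_bottle from where it was at the start of the episode below 0.02 m and angle between amber_bottle's own z axis and vertical below 0.17 rad and linear speed of amber_bottle below 0.02 m/s); the robot touches nothing.
It fails at once if the amber bottle is knocked over or shifted by more than 20 mm (distance of amber_bottle from where it was at the start of the episode above 0.02 m or angle between amber_bottle's own z axis and vertical above 0.35 rad).
It also fails if it takes over 32 s, if anything falls off the work surface, if the arm or the gripper's body presses on something with over 40 N, if the wrist force passes 120 N, or if a joint passes its speed limit or range.

## Working session

There is one attempt and no reset: what is moved stays moved. The work goes in short steps, Python scripts to look and compute and a shell command to move; the robot and the scene stay as the last step left them, time stands still between calls to the robot, and variables do not carry over. Pictures are saved under pics/ and viewed, about 8 in all and at most 12, crops included, and the job is handed in when it is done.

```bash
mkdir -p pics; cat > h.py <<'E'
import numpy as np, cv2
from bench import r
def pts(c):
    v,u=np.mgrid[0:400,0:640]; z=c["z_map"]; K=c["K"]
    P=np.stack([(u-K[0,2])/K[0,0]*z,(v-K[1,2])/K[1,1]*z,z],-1)
    W=(P-c["t"])@c["R"]; W[z==0]=np.nan
    return W
E
python3 - <<'E'
from h import *
s=r.read_state(); print(s["time"],s["ee_pos"],s["eef_rot"],s["ft_force"],s["width"],r.nose_length)
for n in("side","top"):
    c=r.camera(n); cv2.imwrite(f"pics/{n}0.png",c["pixels"]); np.savez(f"{n}0.npz",**c)
    print(n,-c["R"].T@c["t"],c["R"][2])
E
```

```text
0.0 [0.26199711 0.56703022 0.24673887] [ 8.42444319e-01  5.38782919e-01 -5.92785735e-04  4.29069117e-04] [-0.06920747 -0.35058551  0.28452444] 0.08702227551621543 0.025
side [0.34097439 0.42511279 0.69375043] [ 0.27690737 -0.59423907 -0.75511736]
top [0.480326   0.02054005 0.92680702] [ 0.05214678 -0.03774836 -0.99792574]
```

View pics/side0.png

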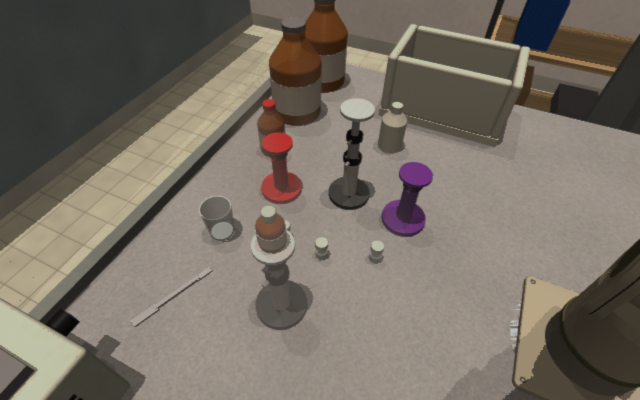

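View pics/top0.png

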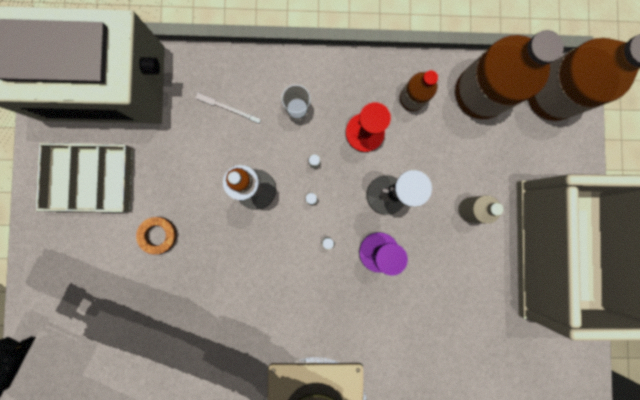

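Side view: the empty aluminium plate is at (357,109). The bottle stand's plate is at (272,245), the red look-alike at (278,145) and the purple one at (415,175). In the top view these are (413,188), (240,182), (375,118) and (391,258). By the description, the target is the bare aluminium plate at top (413,188). I'll measure it and check it in a crop.

```bash
python3 - <<'E'
from h import *
for n,boxes in (("top",dict(empty=(385,160,440,215),bottle=(215,160,265,205),red=(340,95,395,155),purple=(355,230,412,280),tallbtl=(460,190,510,225),redcap=(395,65,440,115))),("side",dict(empty=(335,95,380,125),))):
    c=dict(np.load(n+"0.npz")); W=pts(c)
    for k,(a,b,d,e) in boxes.items():
        w=W[b:e,a:d].reshape(-1,3); w=w[np.isfinite(w[:,2])]
        z=np.percentile(w[:,2],98); print(n,k,"z98",z)
        m=w[abs(w[:,2]-np.median(w[w[:,2]>z-.02,2]))<.006]
        lo,hi=np.percentile(m,[1,99],axis=0); print("  n",len(m),"mid",((lo+hi)/2).round(4),"mean",m.mean(0).round(4),"ext",(hi-lo).round(4))
    if n=="top":
        im=c["pixels"][150:230,360:460]; cv2.imwrite("pics/crop.png",cv2.resize(im,None,fx=4,fy=4))
E
```

```text
top empty z98 0.2548804391816978
  n 1053 mid [ 0.5293 -0.1699  0.2526] mean [ 0.5291 -0.1696  0.2529] ext [0.0629 0.0638 0.0064]
top bottle z98 0.28681130446211933
  n 125 mid [0.5405 0.1522 0.2846] mean [0.5403 0.1521 0.2862] ext [0.0192 0.0196 0.0079]
top red z98 0.15316679701802313
  n 780 mid [ 0.686  -0.1156  0.1506] mean [ 0.6859 -0.1153  0.1513] ext [0.0633 0.0629 0.0072]
top purple z98 0.15316069619282535
  n 823 mid [ 0.3865 -0.1518  0.1505] mean [ 0.3862 -0.1517  0.1512] ext [0.0627 0.0636 0.0073]
top tallbtl z98 0.1352621781815951
  n 141 mid [ 0.4946 -0.3868  0.1326] mean [ 0.4947 -0.3862  0.1338] ext [0.0263 0.026  0.009 ]
top redcap z98 0.1497563708371189
  n 174 mid [ 0.7781 -0.2374  0.1483] mean [ 0.778  -0.2368  0.1488] ext [0.0297 0.03   0.0084]
side empty z98 0.2554057154892163
  n 638 mid [ 0.5284 -0.1693  0.2522] mean [ 0.528  -0.1668  0.2538] ext [0.0641 0.0649 0.0072]
```

View pics/crop.png

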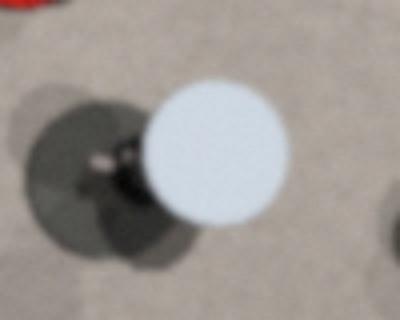

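The crop shows a bare, grey-white disc over black collars, with no bottle, red or purple. Both views put its centre at (0.529, -0.169) and its top at about 0.2545. That means about 102 mm of total extension, which is within the stated range. Next I close the fingers, rise above the bottle (top at 0.287) and cross over.

```bash
python3 -m creep '[{"z":0.06},{"z":0.12},{"z":0.17},{"x":0.02,"y":-0.06,"z":0.17},{"x":0.05,"y":-0.11,"z":0.17},{"x":0.08,"y":-0.16,"z":0.17},{"x":0.11,"y":-0.21,"z":0.17},{"x":0.14,"y":-0.26,"z":0.17},{"x":0.17,"y":-0.31,"z":0.17},{"x":0.19,"y":-0.36,"z":0.17},{"x":0.2,"y":-0.41,"z":0.17},{"x":0.2,"y":-0.41,"z":0.17}]' 0 20; python3 -c "
from h import *; s=r.read_state(); print(s['ee_pos'],s['joint_positions'])"
```

```text
[0.26198691 0.56711519 0.2468554 ] [-1.16062347  0.33280643 -0.06471914  1.46081446  0.02160529  1.34989185
 -0.08847044]invalid input at $[0]: expected keys x, y, z, spin
```

```bash
python3 -m creep '[{"x":0,"y":0,"z":0.06,"spin":0},{"x":0,"y":0,"z":0.12,"spin":0},{"x":0,"y":0,"z":0.17,"spin":0},{"x":0.02,"y":-0.05,"z":0.17,"spin":0},{"x":0.05,"y":-0.1,"z":0.17,"spin":0},{"x":0.08,"y":-0.15,"z":0.17,"spin":0},{"x":0.11,"y":-0.2,"z":0.17,"spin":0},{"x":0.14,"y":-0.25,"z":0.17,"spin":0},{"x":0.17,"y":-0.3,"z":0.17,"spin":0},{"x":0.19,"y":-0.35,"z":0.17,"spin":0},{"x":0.2,"y":-0.4,"z":0.17,"spin":0},{"x":0.2,"y":-0.4,"z":0.17,"spin":0}]' 0 20; python3 -c "
from h import *; s=r.read_state(); print(s['ee_pos'],s['joint_positions'])"
```

```text
time: 1.6
ee_pos: [0.4631, 0.1631, 0.4179]
eef_rot: [0.844, 0.536, 0.0, 0.0]
ft_force: [0.2, -0.0, 0.1]
width: 0.0006
[0.46313836 0.16307082 0.41792004] [-0.70023674 -0.01313072  0.26647809  1.50558959  0.00386059  1.64808213
  0.69738452]
```

```bash
python3 -m creep '[{"x":0.01,"y":-0.05,"z":0,"spin":0},{"x":0.02,"y":-0.1,"z":0,"spin":0},{"x":0.03,"y":-0.15,"z":0,"spin":0},{"x":0.04,"y":-0.2,"z":0,"spin":0},{"x":0.05,"y":-0.25,"z":0,"spin":0},{"x":0.06,"y":-0.3,"z":0,"spin":0},{"x":0.066,"y":-0.333,"z":0,"spin":0},{"x":0.066,"y":-0.333,"z":-0.04,"spin":0},{"x":0.066,"y":-0.333,"z":-0.08,"spin":0},{"x":0.066,"y":-0.333,"z":-0.11,"spin":0},{"x":0.066,"y":-0.333,"z":-0.11,"spin":0}]'; python3 - <<'E'
from h import *
for n in("side","top"):
    c=r.camera(n); cv2.imwrite(f"pics/{n}1.png",c["pixels"])
E
```

```text
time: 2.98
ee_pos: [0.5274, -0.1643, 0.3056]
eef_rot: [0.842, 0.539, -0.002, -0.001]
ft_force: [0.8, 0.1, 0.8]
width: 0.0003
```

View pics/side1.png

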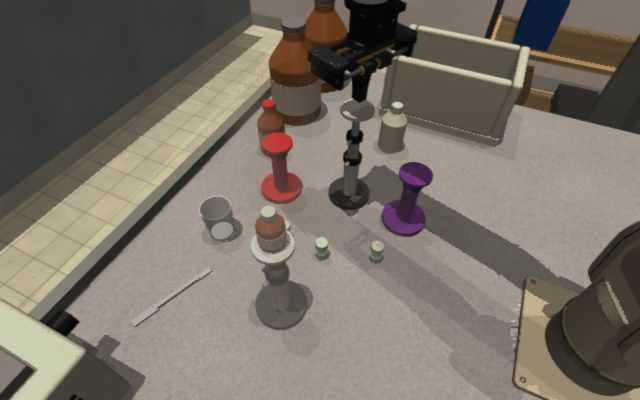

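The side view shows the closed fingertips at (360,95), just above the plate at (357,109), with the bottle undisturbed. I'll push down in 10 mm rows.

```bash
python3 -m creep '[{"x":0,"y":0,"z":-0.01,"spin":0},{"x":0,"y":0,"z":-0.02,"spin":0},{"x":0,"y":0,"z":-0.03,"spin":0},{"x":0,"y":0,"z":-0.04,"spin":0},{"x":0,"y":0,"z":-0.05,"spin":0},{"x":0,"y":0,"z":-0.06,"spin":0},{"x":0,"y":0,"z":-0.07,"spin":0},{"x":0,"y":0,"z":-0.08,"spin":0},{"x":0,"y":0,"z":-0.08,"spin":0}]'
```

```text
time: 4.2
ee_pos: [0.5276, -0.1655, 0.2265]
eef_rot: [0.842, 0.539, -0.001, -0.0]
ft_force: [-0.0, -0.3, 0.5]
width: 0.0001
```

```bash
python3 -m creep '[{"x":0,"y":0,"z":-0.01,"spin":0},{"x":0,"y":0,"z":-0.02,"spin":0},{"x":0,"y":0,"z":-0.03,"spin":0},{"x":0,"y":0,"z":-0.035,"spin":0},{"x":0,"y":0,"z":-0.04,"spin":0},{"x":0,"y":0,"z":-0.04,"spin":0}]'
```

```text
time: 4.95
ee_pos: [0.5283, -0.1658, 0.1876]
eef_rot: [0.842, 0.539, 0.0, 0.0]
ft_force: [0.6, -0.8, 1.6]
width: 0.0002
```

The forces read low, so I'll look before going further.

```bash
python3 - <<'E'
from h import *
c=r.camera("side"); cv2.imwrite("pics/s2.png",cv2.resize(c["pixels"][40:240,220:460],None,fx=3,fy=3,interpolation=2))
print(r.read_state()["ft_force"])
E
```

```text
[0.43534942 0.31625671 2.1724412 ]
```

View pics/s2.png

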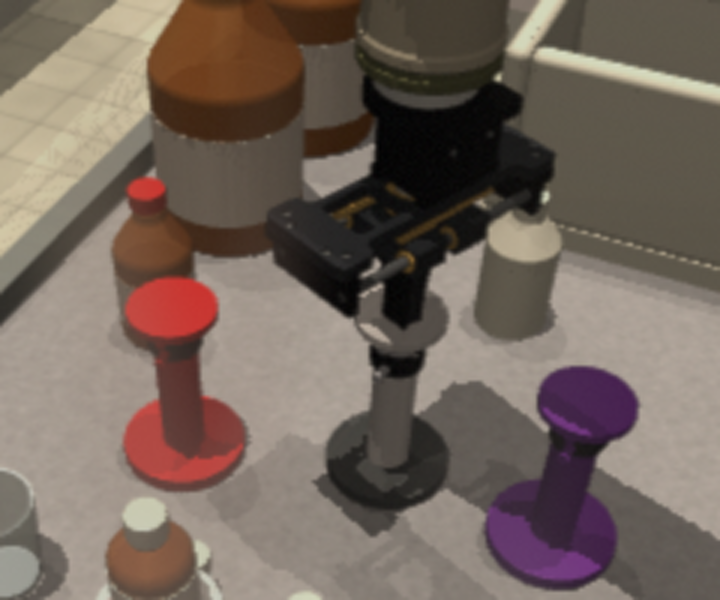

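The fingers are on the plate and the inner tube is in. About 10 mm is left to go.

```bash
python3 -m creep '[{"x":0,"y":0,"z":-0.004,"spin":0},{"x":0,"y":0,"z":-0.008,"spin":0},{"x":0,"y":0,"z":-0.011,"spin":0},{"x":0,"y":0,"z":-0.011,"spin":0},{"x":0,"y":0,"z":-0.011,"spin":0}]'
```

```text
time: 5.62
ee_pos: [0.5283, -0.1658, 0.1772]
eef_rot: [0.842, 0.539, 0.0, 0.0]
ft_force: [-2.3, 0.2, 8.7]
width: 0.0004
```

```bash
python3 -m creep '[{"x":0,"y":0,"z":-0.002,"spin":0},{"x":0,"y":0,"z":-0.002,"spin":0},{"x":0,"y":0,"z":-0.002,"spin":0}]'
```

```text
time: 6.0
ee_pos: [0.5285, -0.1658, 0.1767]
eef_rot: [0.843, 0.539, 0.001, 0.0]
ft_force: [-9.9, 2.8, 24.0]
width: 0.0002
```

It's seated: the tips are at 0.152 and the force rose to 24 N with almost no travel. I'll retreat straight up, then back clear of the view.

```bash
python3 -m creep '[{"x":0,"y":0,"z":0.01,"spin":0},{"x":0,"y":0,"z":0.05,"spin":0},{"x":0,"y":0,"z":0.1,"spin":0},{"x":0,"y":0,"z":0.15,"spin":0},{"x":0,"y":0,"z":0.2,"spin":0},{"x":-0.04,"y":0,"z":0.24,"spin":0},{"x":-0.09,"y":0,"z":0.24,"spin":0},{"x":-0.12,"y":0,"z":0.24,"spin":0},{"x":-0.12,"y":0,"z":0.24,"spin":0},{"x":-0.12,"y":0,"z":0.24,"spin":0},{"x":-0.12,"y":0,"z":0.24,"spin":0}]'; python3 - <<'E'
from h import *
for n,(a,b,d,e) in dict(side=(325,110,385,170),top=(370,160,440,215)).items():
    c=r.camera(n); cv2.imwrite(f"pics/{n}3.png",c["pixels"]); W=pts(c)
    w=W.reshape(-1,3); m=w[(np.hypot(w[:,0]-.529,w[:,1]+.1695)<.036)&(w[:,2]>.13)&(w[:,2]<.26)]
    print(n,len(m),np.percentile(m[:,2],[5,50,95]) if len(m) else 0)
    q=w[(np.hypot(w[:,0]-.5405,w[:,1]-.152)<.035)&(w[:,2]>.278)&(w[:,2]<.295)]; print(" cap",len(q),q.mean(0))
E
```

```text
time: 7.38
ee_pos: [0.4088, -0.1654, 0.4142]
eef_rot: [0.842, 0.539, -0.001, -0.0]
ft_force: [0.4, -0.1, -0.1]
width: 0.0008
side 593 [0.1463419  0.15213349 0.15376219]
 cap 197 [0.53920773 0.15481444 0.28584564]
top 802 [0.14876308 0.15115023 0.15343091]
 cap 123 [0.54020049 0.15205252 0.28588967]
```

View pics/side3.png

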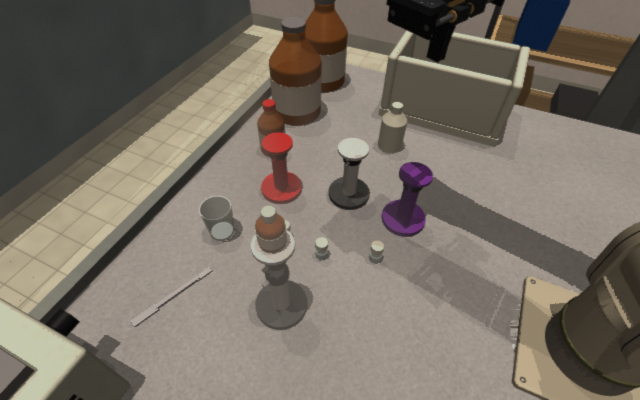

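The stand is fully down, with its plate at (352,150). The bottle is still upright at (270,230), and the arm is clear of everything.

```bash
python3 -c "
from bench import r; print(r.close_job())"
```

```text
the job is handed in; nothing more can be done
None
```

I pushed the empty stand down with the closed fingertips, raised the arm clear and handed the job in at about 7.5 s; no verdict was reported.

- **Stand:** the plate top measures 0.151–0.152 m in both views, against 0.152 m for fully home. The last 2 mm of push met 24 N with almost no travel.
- **Bottle:** the top view puts its cap within 0.1 mm of where it started, and it stands upright in the side view.
- **Arm:** it finished clear of everything, with the wrist force near zero. The red and purple look-alikes were not touched.

**Not measured directly:** I did not read the inner-before-middle order from the joints. I inferred it from the frictions (3 N against 9 N) and one picture on the way down. The force readings during the descent (0.5–2 N at the pauses) were lower than those frictions, so I checked that picture before finishing the push.

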